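Feel the foot ring of a fired bowl for roughness

ROBOT

A 7-joint arm with a two-finger parallel gripper is mounted at the origin on the work surface. World frame = base frame: x ahead of the robot, y to its left, z up, the work surface at z = 0. Lengths are in m, angles in degrees, forces in N, time in s.
With the tool pointing down it reaches from about 0.35 to 0.9 m from the base axis. Payload 8.1 kg.
Tool frame: the origin (TCP) lies midway between the tips of the shut fingers; the grasp point (between the pads) lies 19 mm behind it; z points along the fingers, y is the line along which they close (so a half turn about z gives the same grasp; the last joint's range is limited). The gripper opens to 85 mm and grips with 20 to 120 N. Pads are 22 mm wide; open, the fingers measure 114 mm over their backs; the gripper's body (76 mm by 85 mm) begins 54 mm behind the grasp point. The pads swing forward as they close: fully open they stand 13 mm farther back than shut.
Start: joints at [-82.712, 24.895, 1.432, 90.138, -0.665, 64.973, -4.303], TCP at [0.142, 0.609, 0.231] pointing down, gripper open.
Joint ranges: [-149.89, 149.89], [-25.12, 119.58], [-72.63, 75.52], [4.76, 147.25], [-75.54, 255.54], [6.69, 114.76], [-157.13, 157.13]. Speed limits (degrees/s): [127.2, 127.2, 172.46, 172.46, 180, 180, 180].

INTERFACE

Orientations are given as [roll, pitch, yaw] about the fixed x, y, z axes, in that order (R = Rz(yaw) Ry(pitch) Rx(roll)).
In Python, from cell import telemetry, optics, hand_in gives the robot as it stands.
- The arm moves only by the tool drive_tool, never from a script. Its argument "commands" is a list of rows, each a list of 5 numbers: the closure, from 0 (fully open) to 1 (shut), then the shift along the tool's x, y, z in mm, then the turn about the tool's z in rad. In form: [[grip, dx, dy, dz, yaw], ...]. A call has 1 to 20 rows; each row shifts and turns the commanded pose from where the row before left it, along the tool's axes as they then stand; what a row does not reach is not made up. A row lasts 1/12 s, in which the tool goes at most 41.7 mm and 7.16 degrees, less where a joint would pass 70% of its speed; a pose out of reach is approached as far as the arm can. A call with a gripper value outside its range is refused whole. The fingers move at their own pace and stop on an object; "newtons" is the grip in N (left out, the last holds). Time passes only in rows, so rows that do not move let the fingers close. It gives the time, the measured TCP pose, the force, the opening and the grip force at its end, in the units of the state.
- telemetry.get_state(): the state, without advancing time (a new reading comes with each control period).
- optics.camera(name): name is "scene" or "top" or "wrist"; returns a dict with "pixels" (420x560x3 uint8, red, green, blue), "fx", "fy", "cx", "cy" (pixels), "world_to_cam" (4x4, takes a point from world to camera coordinates). Camera axes: x right, y down, z forward; pixel columns grow to the right and rows downward; lengths in m; the calibration is good to about 2 mm. A picture is of the moment at which its call begins. There is no depth.
- hand_in(): hands the job in; it is judged then, once.
The state is a dict: "t": time; "joint_positions": joint angles; "joint_vel": joint speeds; "joint_torque": joint torques, N m; "eef_pos": TCP position; "ee_rot": TCP orientation; "contact_force": force on the tool from outside, world axes, zero at the start; "wrist_torque": the same for the moment, N m; "grip_width": finger opening in m; "grip_force": force on a finger pad.
Only numpy, scipy, OpenCV 4.12 (cv2) and the standard library are available. Lean on these libraries where they do the work, as an engineer would, in place of code of your own. Each camera call takes 0.05 s, during which the arm holds its last target. There are 200 camera calls.

TASK

Feel the foot ring of the upside-down bowl for rough spots: with the fingertips together and pointing down, touch it lightly at the red dot and run them along the ring, in contact all the way, over the three blue dots to the yellow dot, then lift clear. Only a light touch: never press hard, and do not lift, shove or tip the bowl; leave the jar, tea bowl and trimming tool alone.

Things in the scene. Friction and masses are not known exactly. Their poses are not given: they have to be found in the camera images.
- bowl: grey-green glazed, fired stoneware bowl with a bare buff foot ring, standing upside down on the plate, loose, about 0.8 kg, 236 mm across its rim, 90 mm high. Origin: centre of the rim plane, on the plate; z up. Its x axis points to the red dot; seen from above the dots follow anticlockwise every 60 degrees (red, three blue, yellow); the 120 degrees from yellow on to red bear no dots
- ring (a point): centre of the bowl's foot ring, level with its flat top, 90 mm above the bowl's origin. The ring: outer diameter 124 mm, inner 96, so 14 mm wide, 110 mm in middle diameter, standing 14 mm above the base inside it
- plate (a joint): round wooden plate, 260 mm across, under the bowl, its top 60 mm above the table. It is carried by a spring and gives straight downwards, without tilting: 0 = fully up, 0.012 m = fully down, stop. With the bowl on it, it stays up until pressed with 1 to 4 N, then gives 1 mm per N; it comes up again when released
- stand: fixed steel foot of the sprung plate, 190 mm across; origin on the table at its axis
- dot1 (a point): red dot, the start: flat painted dot 14 mm across on top of the foot ring, the point being its centre, at the touching height (150 mm above the table, plate up)
- dot2 (a point): first blue dot: flat painted dot 14 mm across on top of the foot ring, the point being its centre, at the touching height (150 mm above the table, plate up)
- dot3 (a point): second blue dot: flat painted dot 14 mm across on top of the foot ring, the point being its centre, at the touching height (150 mm above the table, plate up)
- dot4 (a point): third blue dot: flat painted dot 14 mm across on top of the foot ring, the point being its centre, at the touching height (150 mm above the table, plate up)
- dot5 (a point): yellow dot, the finish: flat painted dot 14 mm across on top of the foot ring, the point being its centre, at the touching height (150 mm above the table, plate up)
- mid1 (a point): unmarked point on top of the foot ring, in the middle of its width, half-way round from dot 1 to dot 2 (30 degrees from each)
- mid2 (a point): unmarked point on top of the foot ring, in the middle of its width, half-way round from dot 2 to dot 3 (30 degrees from each)
- mid3 (a point): unmarked point on top of the foot ring, in the middle of its width, half-way round from dot 3 to dot 4 (30 degrees from each)
- mid4 (a point): unmarked point on top of the foot ring, in the middle of its width, half-way round from dot 4 to dot 5 (30 degrees from each)
- jar: bystander: loose amber glass jar with red cap, 64 mm across, 85 mm high, origin under its centre, on the table about 0.23 m to the right of the stand
- teabowl: bystander: loose blue tea bowl, 84 mm across, 55 mm high, origin under its centre, on the table about 0.23 m to the left of the stand
- trimmer: bystander: loose trimming tool lying on the table beyond the stand, wooden handle 16 mm thick, 180 mm long in all, along its own x
Mind the look-alikes: they are no part of the job. Of the things shaped like the bowl, the grey one is meant.

How it is judged:
By the outcome, as a careful person would: the job done as asked, in the order asked, and still so for the second after the job is handed in, with the robot touching nothing.
It also fails if it takes over 51 s, if anything falls off the work surface, if the arm or the gripper's body presses on something with over 40 N, if the wrist force passes 120 N, or if a joint passes its speed limit or range.

## Working session

There is one attempt and no reset: what is moved stays moved. The work goes in short steps, Python scripts to look and compute and a tool call to move; the robot and the scene stay as the last step left them, time stands still between calls to the robot, and variables do not carry over. Pictures are saved under pics/ and viewed, at most 10 in all, crops included, and the job is handed in when it is done.

Besides the shell and the picture viewer there is one more tool, called as name(argument=value, ...) on one line, values as JSON. drive_tool: Moves the arm, as the interface text tells. Its arguments: {"type":"object","properties":{"commands":{"type":"array","items":{"type":"array","items":{"type":"number"}}},"newtons":{"type":"number"}},"required":["commands"]}

```bash
mkdir -p pics; cat > h.py <<'E'
import numpy as np, cv2, pickle
from cell import telemetry, optics, hand_in
def snap(n,f):
    c=optics.camera(n); pickle.dump(c,open(f'pics/{f}.pkl','wb')); cv2.imwrite(f'pics/{f}.png',np.ascontiguousarray(c['pixels'][:,:,::-1])); return c
def ray(c,u,v):
    T=np.array(c['world_to_cam']);R=T[:3,:3];o=-R.T@T[:3,3]
    d=R.T@np.array([(u-c['cx'])/c['fx'],(v-c['cy'])/c['fy'],1]);return o,d/np.linalg.norm(d)
def plane(c,u,v,z):
    o,d=ray(c,u,v);return o+d*(z-o[2])/d[2]
def tri(a,b):
    A=np.zeros((3,3));y=np.zeros(3)
    for o,d in (a,b):
        P=np.eye(3)-np.outer(d,d);A+=P;y+=P@o
    return np.linalg.solve(A,y)
def proj(c,p):
    q=np.array(c['world_to_cam'])@np.append(p,1);return c['fx']*q[0]/q[2]+c['cx'],c['fy']*q[1]/q[2]+c['cy']
E
python3 - <<'E'
from h import *
a=snap('top','top1');b=snap('scene','scene1')
cv2.imwrite('pics/both.png',cv2.resize(np.hstack([a['pixels'],b['pixels']])[:,:,::-1],(800,300)))
s=telemetry.get_state();print(s)
E
```

```text
{'t': 0.1, 'joint_positions': array([-82.71137646,  24.93156296,   1.43021022,  90.18372076,
        -0.664463  ,  64.97362998,  -4.30384124]), 'joint_vel': array([ 0.00649502, -0.19187194, -0.03603338, -0.16789182,  0.11987056,
        0.00540564,  0.0046964 ]), 'joint_torque': array([ 2.23410505e-03, -6.71754384e+01,  1.02777321e+00, -3.16902280e+01,
        1.57863437e-02,  7.36871967e-03,  7.34133710e-05]), 'eef_pos': array([0.14231285, 0.60811661, 0.23061516]), 'ee_rot': array([-1.79919710e+02,  7.19831301e-03,  1.66828611e+02]), 'contact_force': array([-0.18602051, -0.70651774,  0.40311277]), 'wrist_torque': array([ 0.02184493, -0.02232884,  0.00810696]), 'grip_force': 0.0, 'grip_width': 0.08558353603847188}
```

View pics/top1.png

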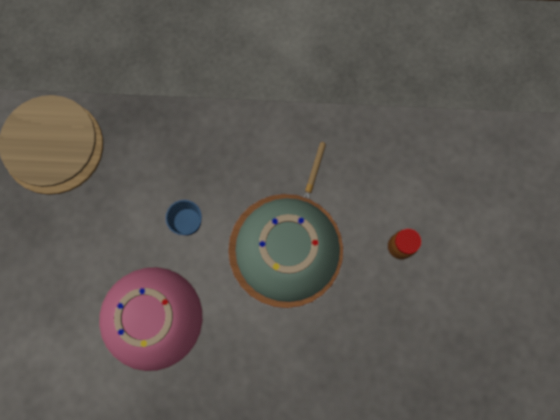

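View pics/scene1.png

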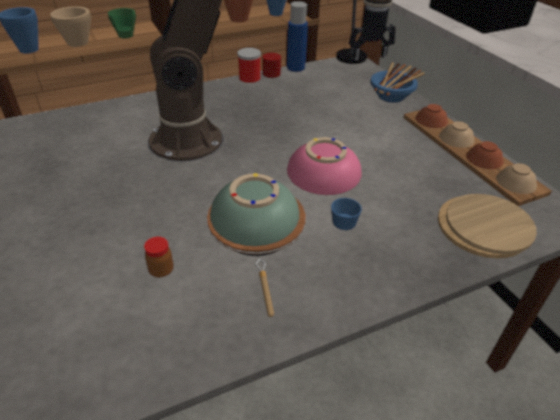

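The top view shows two bowls that could be the target: the grey-green one with its ring at about (288,243), on the brown plate, and a pink look-alike at (143,318). I choose the grey-green one. Its dots are red (315,242), blue (301,220), (275,221) and (262,243), and yellow (276,267). The jar is at (405,243), the tea bowl at (184,218) and the trimmer at (315,168). In the scene view the ring is at (254,190).

```bash
cat >> h.py <<'E'
def dots(c,box):
    x0,y0,x1,y1=box;h=cv2.cvtColor(np.ascontiguousarray(c['pixels'][y0:y1,x0:x1]),cv2.COLOR_RGB2HSV).astype(int);H,S,V=h[...,0],h[...,1],h[...,2]
    M={'red':((H<6)|(H>174))&(S>180),'blue':(H>110)&(H<130)&(S>140),'yellow':(H>22)&(H<34)&(S>170)}
    r={}
    for k,m in M.items():
        n,l,st,ce=cv2.connectedComponentsWithStats(m.astype(np.uint8))
        r[k]=[(ce[i][0]+x0,ce[i][1]+y0,st[i][4]) for i in range(1,n) if st[i][4]>4]
    return r
E
python3 - <<'E'
from h import *
a=pickle.load(open('pics/top1.pkl','rb'));b=pickle.load(open('pics/scene1.pkl','rb'))
da=dots(a,(240,200,340,290));db=dots(b,(215,165,295,215))
print(da);print(db)
for k in da:
  for p in da[k]:
    print(k,plane(a,p[0],p[1],.15).round(4))
    for q in db[k]:
      t=tri(ray(a,*p[:2]),ray(b,*q[:2]));e=np.hypot(*(np.array(proj(b,t))-q[:2]));
      if e<3: print('  tri',t.round(4),round(e,2))
cv2.imwrite('pics/crop.png',cv2.resize(np.ascontiguousarray(a['pixels'][190:310,220:350,::-1]),None,fx=4,fy=4))
E
```

```text
{'red': [(np.float64(314.53846153846155), np.float64(242.15384615384616), np.int32(13))], 'blue': [(np.float64(274.52941176470586), np.float64(220.88235294117646), np.int32(17)), (np.float64(300.5882352941176), np.float64(219.88235294117646), np.int32(17)), (np.float64(262.0), np.float64(243.5), np.int32(16))], 'yellow': [(np.float64(275.64285714285717), np.float64(266.2142857142857), np.int32(14))]}
{'red': [], 'blue': [], 'yellow': []}
red [ 0.5195 -0.0155  0.15  ]
blue [0.5608 0.0699 0.15  ]
blue [0.5654 0.0153 0.15  ]
blue [0.5116 0.0937 0.15  ]
yellow [0.4655 0.0631 0.15  ]
```

View pics/crop.png

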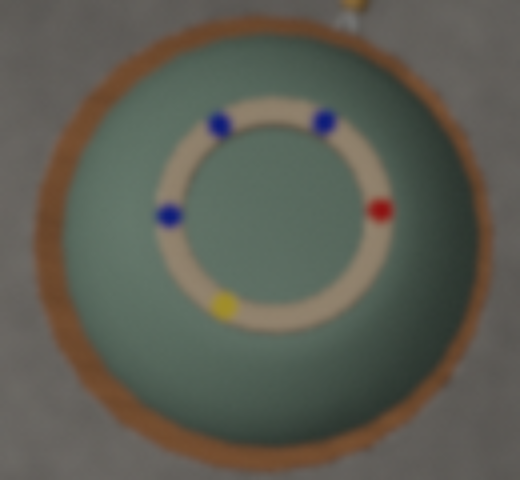

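The close crop confirms it: a buff ring on the grey-green bowl, with the five dots running anticlockwise from red. Opposite dots are 109.5 mm apart on z=0.15, which matches the given 110 mm. The ring centre is about (0.515, 0.039). Next I go up and over it with the fingers shut.

drive_tool(commands=[[0, 0, 0, -30, 0], [0.3, 0, 0, -30, 0], [0.6, 0, 0, -30, 0], [1, -25, -24, 0, 0], [1, -29, -28, 0, 0], [1, -29, -28, 0, 0], [1, -29, -28, 0, 0], [1, -29, -28, 0, 0], [1, -29, -28, 0, 0], [1, -29, -28, 0, 0], [1, -29, -28, 0, 0], [1, -29, -28, 0, 0], [1, -29, -28, 0, 0], [1, -29, -28, 0, 0], [1, -29, -28, 0, 0], [1, -29, -28, 0, 0], [1, -29, -27, 0, 0], [1, -29, -27, 0, 0], [1, -29, -25, 0, 0], [1, -29, -25, 0, 0]], newtons=20)

```text
t: 1.77
eef_pos: [0.5133, 0.0435, 0.3213]
ee_rot: [180.0, -0.0, 166.8]
contact_force: [0.3, 0.3, 0.6]
grip_width: 0.0002
grip_force: 0.0
```

drive_tool(commands=[[1, 0, 0, 0, 0], [1, 0, 0, 0, 0], [1, 0, 0, 0, 0]])

```text
t: 2.02
eef_pos: [0.5125, 0.0456, 0.3208]
ee_rot: [-180.0, -0.1, 166.8]
contact_force: [-0.3, 0.9, -0.2]
grip_width: 0.0003
grip_force: 0.0
```

```bash
python3 - <<'E'
from h import *
w=snap('wrist','w1')
s=telemetry.get_state();print(s['eef_pos'],s['contact_force'],s['ee_rot'])
T=np.array(w['world_to_cam']);print('cam',-T[:3,:3].T@T[:3,3])
for k,v in dots(w,(0,0,560,420)).items():
  for p in v:print(k,np.round(p,1),plane(w,p[0],p[1],.15).round(4))
E
```

```text
[0.51223761 0.0463427  0.32093228] [-1.05944145  0.27557592 -0.70453812] [ 1.79992858e+02 -6.00117437e-02  1.66899969e+02]
cam [0.4455135  0.06133355 0.4641131 ]
red [224.5 203.8 148. ] [ 0.5203 -0.015   0.15  ]
red [  76.7  242.7 1808. ] [ 0.5256 -0.1723  0.15  ]
blue [555.5   3.2  61. ] [0.4157 0.3023 0.15  ]
blue [333.4 170.4 159. ] [0.5122 0.0951 0.15  ]
blue [319.  223.8 138. ] [0.5619 0.071  0.15  ]
blue [266.4 239.2 136. ] [0.5658 0.016  0.15  ]
yellow [291.  130.4 182. ] [0.4666 0.064  0.15  ]
```

View pics/w1.png

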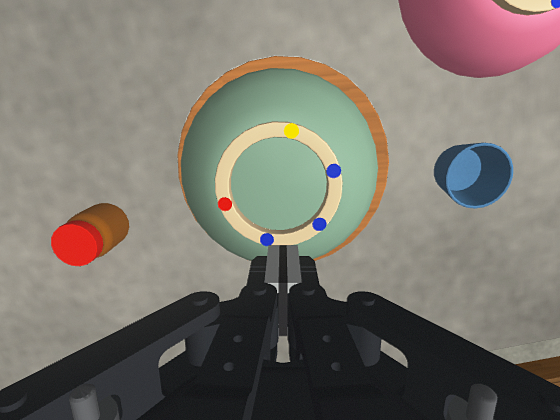

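The wrist view shows the ring at about (279,182), red (224,204), blue (266,239), (319,224) and (333,170), and yellow (291,130). The shut fingertips are at (285,245). Both views agree to about 1 mm.

```bash
cat >> h.py <<'E'
def Rt(yaw): y=np.radians(yaw);return np.array([[np.cos(y),np.sin(y)],[np.sin(y),-np.cos(y)]])  # cols tool x,y
E
python3 - <<'E'
from h import *
a=pickle.load(open('pics/top1.pkl','rb'));w=pickle.load(open('pics/w1.pkl','rb'))
A=dots(a,(240,200,340,290));W=dots(w,(200,110,350,260))
P=[]
for k in A:
  for p in A[k]:
    X=plane(a,p[0],p[1],.15)
    q=min(W[k],key=lambda q:np.linalg.norm(plane(w,q[0],q[1],.15)-X))
    Y=plane(w,q[0],q[1],.15);print(k,tri(ray(a,*p[:2]),ray(w,*q[:2])).round(4));P.append((k,(X+Y)/2))
xy=np.array([p[1][:2] for p in P])
# least squares: dots at angle th0+60i on radius 55
from scipy.optimize import least_squares
idx=[0,2,1,3,4]
f=lambda v:np.ravel([[v[0]+v[3]*np.cos(v[2]+np.pi/3*i),v[1]+v[3]*np.sin(v[2]+np.pi/3*i)] for i in idx])-xy.ravel()
r=least_squares(f,[.515,.04,-1.5,.055]);v=r.x;print('c',v[:2].round(4),'th0',np.degrees(v[2]).round(1),'R',v[3].round(4),'res mm',(r.fun*1e3).round(1))
np.save('fit.npy',v)
s=telemetry.get_state();d=v[:2]+.055*np.array([np.cos(v[2]),np.sin(v[2])]);print('dot1',d, 'tool mm',(Rt(166.83).T@(d-s['eef_pos'][:2])*1e3).round(1))
E
```

```text
red [ 0.52   -0.0153  0.1495]
blue [0.5592 0.0703 0.1574]
blue [0.5657 0.0156 0.1496]
blue [0.5088 0.0932 0.1667]
yellow [0.4677 0.0637 0.1321]
c [0.5158 0.0396] th0 -85.8 R 0.0551 res mm [ 0.  -0.1  0.1  0.1 -0.2 -0.  -0.1  0.1  0.2 -0.1]
dot1 [ 0.51987841 -0.01529574] tool mm [-21.5 -58.3]
```

The fit is good: radius 55.1 mm and mean height 0.151 m. I go above the red dot.

drive_tool(commands=[[1, -4, -10, 0, 0], [1, -5, -15, 0, 0], [1, -5, -15, 0, 0], [1, -4, -10, 5, 0], [1, -3, -8, 15, 0], [1, 0, 0, 25, 0], [1, 0, 0, 25, 0], [1, 0, 0, 25, 0], [1, 0, 0, 20, 0], [1, 0, 0, 15, 0], [1, 0, 0, 8, 0], [1, 0, 0, 4, 0], [1, 0, 0, 0, 0], [1, 0, 0, 0, 0], [1, 0, 0, 0, 0], [1, 0, 0, 0, 0], [1, 0, 0, 0, 0], [1, 0, 0, 0, 0]])

```text
t: 3.57
eef_pos: [0.5203, -0.0158, 0.1797]
ee_rot: [180.0, 0.0, 166.8]
contact_force: [0.1, -0.2, -0.9]
grip_width: -0.0001
grip_force: 0.0
```

```bash
python3 - <<'E'
from h import *
w=snap('wrist','w2')
s=telemetry.get_state();print(s['eef_pos'],s['contact_force'],s['ee_rot'],s['t'])
v=np.load('fit.npy');d=v[:2]+.055*np.array([np.cos(v[2]),np.sin(v[2])]);print('tool mm',(Rt(166.83).T@(d-s['eef_pos'][:2])*1e3).round(1))
for k,q in dots(w,(0,0,560,420)).items():
  for p in q:print(k,np.round(p,1),plane(w,p[0],p[1],.15).round(4))
print('tcp px',proj(w,s['eef_pos']))
E
```

```text
[ 0.52021479 -0.01590542  0.17964319] [ 0.53909082 -0.29413629 -0.63309667] [1.79980827e+02 3.22064373e-02 1.66829463e+02] 3.6167
tool mm [0.5 0.5]
red [284.9 235.4 415. ] [ 0.5198 -0.0146  0.15  ]
red [  40.4  284.5 4245. ] [ 0.5172 -0.1596  0.15  ]
blue [484.9 178.  538. ] [0.5124 0.0955 0.15  ]
blue [447.9 270.5 422. ] [0.5621 0.0714 0.15  ]
blue [351.3 291.4 150. ] [0.5628 0.0152 0.15  ]
yellow [415.7 104.  650. ] [0.4666 0.0645 0.15  ]
tcp px (np.float64(282.7643194599937), np.float64(260.02245871503925))
```

View pics/w2.png

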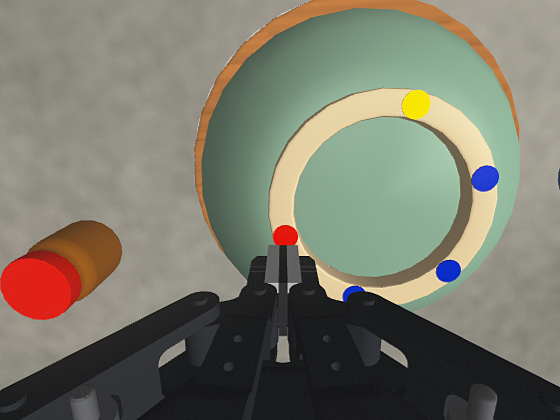

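The fingertips are just over the red dot (285,235), within about 0.5 mm. I lower slowly.

drive_tool(commands=[[1, 0, 0, 6, 0], [1, 0.5, 0.5, 8, 0], [1, 0, 0, 5, 0], [1, 0, 0, 3, 0], [1, 0, 0, 2, 0], [1, 0, 0, 1, 0], [1, 0, 0, 1, 0], [1, 0, 0, 1, 0], [1, 0, 0, 0, 0], [1, 0, 0, 0, 0], [1, 0, 0, 0, 0]])

```text
t: 4.53
eef_pos: [0.5197, -0.0153, 0.1525]
ee_rot: [180.0, 0.0, 166.8]
contact_force: [-0.2, 0.1, 0.4]
grip_width: -0.0003
grip_force: 0.0
```

drive_tool(commands=[[1, 0, 0, 0.5, 0], [1, 0, 0, 0.5, 0], [1, 0, 0, 0.5, 0], [1, 0, 0, 0.5, 0], [1, 0, 0, 0, 0], [1, 0, 0, 0, 0]])

```text
t: 5.03
eef_pos: [0.5196, -0.0153, 0.1503]
ee_rot: [180.0, -0.0, 166.8]
contact_force: [0.2, 1.0, -0.7]
grip_width: -0.0001
grip_force: 0.0
```

drive_tool(commands=[[1, 0, 0, 0.5, 0], [1, 0, 0, 0.5, 0], [1, 0, 0, 0, 0], [1, 0, 0, 0, 0]])

```text
t: 5.37
eef_pos: [0.5197, -0.0153, 0.1494]
ee_rot: [180.0, 0.0, 166.8]
contact_force: [-1.3, 0.4, 3.8]
grip_width: -0.0003
grip_force: 1.7
```

drive_tool(commands=[[1, 0, 0, 0.5, 0], [1, 0, 0, 0.5, 0], [1, 0, 0, 0, 0], [1, 0, 0, 0, 0]])

```text
t: 5.7
eef_pos: [0.5197, -0.0153, 0.1483]
ee_rot: [180.0, 0.0, 166.8]
contact_force: [-0.9, -0.4, 5.1]
grip_width: 0.0001
grip_force: 2.3
```

Contact is light: about 4–5 N with the plate down 1.5 mm. I work out the arc in tool axes, one 60° leg per call.

```bash
cat > leg.py <<'E'
import sys,json
from h import *
i=int(sys.argv[1]);s=telemetry.get_state();v=np.load('fit.npy');p0=np.array(s['eef_pos'][:2])
th=v[2]+np.radians(60*i)+np.radians(60)*np.arange(1,19)/18
P=v[:2]+.055*np.c_[np.cos(th),np.sin(th)]
d=(Rt(166.83).T@(P-p0).T*1e3).T.round(1);d=np.diff(np.vstack([[0,0],d]),axis=0).round(1)
print('r',np.linalg.norm(p0-v[:2]).round(4),s['eef_pos'],s['contact_force']);print(d.tolist())
E
python3 leg.py 0
```

```text
r 0.055 [ 0.51967517 -0.01528706  0.14834813] [-0.86667543 -0.43719395  5.09105483]
[[-3.2, 1.1], [-3.0, 1.2], [-2.9, 1.4], [-2.8, 1.5], [-2.7, 1.8], [-2.6, 1.8], [-2.4, 2.0], [-2.4, 2.2], [-2.2, 2.3], [-2.1, 2.4], [-2.0, 2.5], [-1.8, 2.7], [-1.6, 2.7], [-1.5, 2.9], [-1.3, 2.9], [-1.2, 3.0], [-1.0, 3.0], [-0.7, 3.1]]
```

drive_tool(commands=[[1, -3.2, 1.1, -0.2, 0], [1, -3.0, 1.2, 0, 0], [1, -2.9, 1.4, 0, 0], [1, -2.8, 1.5, 0, 0], [1, -2.7, 1.8, 0, 0], [1, -2.6, 1.8, 0, 0], [1, -2.4, 2.0, 0, 0], [1, -2.4, 2.2, 0, 0], [1, -2.2, 2.3, 0, 0], [1, -2.1, 2.4, 0, 0], [1, -2.0, 2.5, 0, 0], [1, -1.8, 2.7, 0, 0], [1, -1.6, 2.7, 0, 0], [1, -1.5, 2.9, 0, 0], [1, -1.3, 2.9, 0, 0], [1, -1.2, 3.0, 0, 0], [1, -1.0, 3.0, 0, 0], [1, -0.7, 3.1, 0, 0], [1, 0, 0, 0, 0], [1, 0, 0, 0, 0]])

```text
t: 7.37
eef_pos: [0.5659, 0.0165, 0.1487]
ee_rot: [179.9, 0.1, 166.9]
contact_force: [0.3, 0.5, 4.3]
grip_width: 0.0001
grip_force: 2.1
```

```bash
python3 leg.py 1
```

```text
r 0.0551 [0.56590654 0.01647339 0.14866049] [0.25626148 0.54102212 4.2812682 ]
[[-0.3, 2.2], [-0.4, 3.2], [-0.2, 3.2], [-0.1, 3.2], [0.1, 3.2], [0.4, 3.1], [0.5, 3.2], [0.7, 3.1], [0.8, 3.1], [1.1, 3.0], [1.2, 3.0], [1.4, 2.9], [1.5, 2.8], [1.7, 2.7], [1.9, 2.6], [2.0, 2.4], [2.2, 2.4], [2.3, 2.2]]
```

drive_tool(commands=[[1, -0.3, 2.2, 0, 0], [1, -0.4, 3.2, 0, 0], [1, -0.2, 3.2, 0, 0], [1, -0.1, 3.2, 0, 0], [1, 0.1, 3.2, 0, 0], [1, 0.4, 3.1, 0, 0], [1, 0.5, 3.2, 0, 0], [1, 0.7, 3.1, 0, 0], [1, 0.8, 3.1, 0, 0], [1, 1.1, 3.0, 0, 0], [1, 1.2, 3.0, 0, 0], [1, 1.4, 2.9, 0, 0], [1, 1.5, 2.8, 0, 0], [1, 1.7, 2.7, 0, 0], [1, 1.9, 2.6, 0, 0], [1, 2.0, 2.4, 0, 0], [1, 2.2, 2.4, 0, 0], [1, 2.3, 2.2, 0, 0], [1, 0, 0, 0, 0], [1, 0, 0, 0, 0]])

```text
t: 9.03
eef_pos: [0.5603, 0.0705, 0.1485]
ee_rot: [180.0, -0.0, 166.9]
contact_force: [0.1, 0.3, 3.5]
grip_width: 0.0
grip_force: 2.2
```

```bash
python3 - <<'E'
from h import *
w=snap('wrist','w3')
for k,q in dots(w,(0,0,560,420)).items():
  for p in q:print(k,np.round(p,1),plane(w,p[0],p[1],.149).round(4))
E
python3 leg.py 2
```

```text
red [ 78.7 220.8 720. ] [ 0.5201 -0.0148  0.149 ]
blue [313.4 147.6 833. ] [0.5121 0.0951 0.149 ]
blue [174.2 291.8 451. ] [0.5644 0.0159 0.149 ]
yellow [ 212.9   52.1 1078. ] [0.4665 0.0642 0.149 ]
r 0.0542 [0.56029316 0.07053922 0.14842574] [-0.44515427  0.7118521   3.9829725 ]
[[1.4, 2.3], [2.5, 1.9], [2.7, 1.8], [2.7, 1.7], [2.9, 1.5], [2.9, 1.3], [3.0, 1.1], [3.0, 1.0], [3.1, 0.8], [3.2, 0.6], [3.1, 0.4], [3.2, 0.2], [3.2, 0.1], [3.2, -0.1], [3.2, -0.4], [3.2, -0.5], [3.1, -0.6], [3.1, -0.9]]
```

The bowl has not moved: the dots are where they were. I carry on to dots 4 and 5.

drive_tool(commands=[[1, 1.4, 2.3, 0, 0], [1, 2.5, 1.9, 0, 0], [1, 2.7, 1.8, 0, 0], [1, 2.7, 1.7, 0, 0], [1, 2.9, 1.5, 0, 0], [1, 2.9, 1.3, 0, 0], [1, 3.0, 1.1, 0, 0], [1, 3.0, 1.0, 0, 0], [1, 3.1, 0.8, 0, 0], [1, 3.2, 0.6, 0, 0], [1, 3.1, 0.4, 0, 0], [1, 3.2, 0.2, 0, 0], [1, 3.2, 0.1, 0, 0], [1, 3.2, -0.1, 0, 0], [1, 3.2, -0.4, 0, 0], [1, 3.2, -0.5, 0, 0], [1, 3.1, -0.6, 0, 0], [1, 3.1, -0.9, 0, 0], [1, 0, 0, 0, 0], [1, 0, 0, 0, 0]])

```text
t: 10.75
eef_pos: [0.5113, 0.0936, 0.1483]
ee_rot: [-180.0, -0.1, 166.8]
contact_force: [-0.5, 1.1, 3.8]
grip_width: 0.0003
grip_force: 2.3
```

```bash
python3 leg.py 3
```

```text
r 0.0542 [0.51127135 0.09360741 0.14832348] [-0.49351781  1.13248965  3.81187034]
[[2.7, -0.1], [2.9, -1.3], [2.9, -1.4], [2.8, -1.5], [2.7, -1.7], [2.6, -1.9], [2.5, -2.0], [2.4, -2.2], [2.2, -2.2], [2.1, -2.5], [2.0, -2.5], [1.8, -2.6], [1.6, -2.8], [1.5, -2.8], [1.3, -2.9], [1.2, -3.0], [0.9, -3.1], [0.8, -3.1]]
```

drive_tool(commands=[[1, 2.7, -0.1, 0, 0], [1, 2.9, -1.3, 0, 0], [1, 2.9, -1.4, 0, 0], [1, 2.8, -1.5, 0, 0], [1, 2.7, -1.7, 0, 0], [1, 2.6, -1.9, 0, 0], [1, 2.5, -2.0, 0, 0], [1, 2.4, -2.2, 0, 0], [1, 2.2, -2.2, 0, 0], [1, 2.1, -2.5, 0, 0], [1, 2.0, -2.5, 0, 0], [1, 1.8, -2.6, 0, 0], [1, 1.6, -2.8, 0, 0], [1, 1.5, -2.8, 0, 0], [1, 1.3, -2.9, 0, 0], [1, 1.2, -3.0, 0, 0], [1, 0.9, -3.1, 0, 0], [1, 0.8, -3.1, 0, 0], [1, 0, 0, 0, 0], [1, 0, 0, 0, 0]])

```text
t: 12.42
eef_pos: [0.4666, 0.0626, 0.1483]
ee_rot: [-179.9, -0.1, 166.8]
contact_force: [-0.4, -1.8, 4.3]
grip_width: 0.0003
grip_force: 2.3
```

```bash
python3 - <<'E'
from h import *
s=telemetry.get_state();v=np.load('fit.npy');t=v[2]+np.radians(240);d=v[:2]+.055*np.array([np.cos(t),np.sin(t)])
print(s['eef_pos'],s['contact_force'],'left mm',(Rt(166.83).T@(d-s['eef_pos'][:2])*1e3).round(1))
E
```

```text
[0.46656342 0.06255318 0.14832678] [-0.36496864 -1.81118605  4.30496277] left mm [0.5 0.9]
```

Less than 1 mm is left, so the fingers are on the yellow dot. I lift straight up.

drive_tool(commands=[[1, 0, 0, 0, 0], [1, 0, 0, -1, 0], [1, 0, 0, -2, 0], [1, 0, 0, -4, 0], [1, 0, 0, -8, 0], [1, 0, 0, -15, 0], [1, 0, 0, -20, 0], [1, 0, 0, -20, 0], [1, 0, 0, -20, 0], [1, 0, 0, -10, 0], [1, 0, 0, 0, 0], [1, 0, 0, 0, 0], [1, 0, 0, 0, 0], [1, 0, 0, 0, 0], [1, 0, 0, 0, 0]])

```text
t: 13.67
eef_pos: [0.4666, 0.0632, 0.2475]
ee_rot: [-179.9, -0.1, 166.8]
contact_force: [-0.1, 0.2, 0.3]
grip_width: 0.0001
grip_force: 0.0
```

```bash
python3 - <<'E'
from h import *
w=snap('wrist','w4')
for k,q in dots(w,(0,0,560,420)).items():
  for p in q:print(k,np.round(p,1),plane(w,p[0],p[1],.15).round(4))
s=telemetry.get_state();print(s['eef_pos'],s['contact_force'],s['t'])
E
```

```text
red [543.6  26.9 250. ] [0.389  0.2558 0.15  ]
red [203.9 285.9 178. ] [ 0.5197 -0.0149  0.15  ]
red [  37.9  311.  2454. ] [ 0.5107 -0.1557  0.15  ]
blue [336.  249.3 222. ] [0.5125 0.095  0.15  ]
yellow [284.1 203.2 261. ] [0.4668 0.064  0.15  ]
[0.46676083 0.06320054 0.24772302] [-1.35780388 -0.24120701  0.04411307] 13.7167
```

The bowl has not moved and the tool is clear of it.

```bash
python3 -c "from h import *; print(hand_in())"
```

```text
the job is handed in; nothing more can be done
None
```

I ran the shut fingertips along the foot ring from the red dot over the three blue dots to the yellow dot, reading about 3.5–5 N at each stop, then lifted clear; the bowl's dots had not moved, and I handed the job in at about 14 s.

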